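# Wedge the rocking patching machine

## Robot

A 7-joint arm with a two-finger parallel gripper is mounted at the origin on the work surface. World frame = base frame: x ahead of the robot, y to its left, z up, the work surface at z = 0. Lengths are in m, angles in rad, forces in N, time in s.
With the tool pointing down it reaches from about 0.35 to 0.9 m from the base axis. Payload 19.9 kg.
Tool frame: the origin (TCP) lies at the very end of the fingers, on their centre line; the grasp point (between the pads) lies 19 mm behind it; z points along the fingers, x is the direction in which the jaws open and shut, and the axes are right-handed (so a half turn about z gives the same grasp; the last joint's range is limited). The gripper opens to 94 mm and grips with 3 to 60 N. Pads are 16 mm wide; open, the fingers measure 119 mm over their backs; the gripper's body (75 mm by 177 mm) begins 78 mm behind the grasp point.
Start: joints at [-1.3, 0.417, -0.01, 1.614, 0.005, 1.111, -0.053], TCP at [0.192, 0.595, 0.205] pointing down, gripper open.
Joint ranges: [-2.81, 2.81], [-0.39, 2.02], [-1.27, 1.25], [0.06, 2.57], [-1.19, 4.33], [0.19, 2], [-2.82, 2.82]. Speed limits (rad/s): [1.89, 1.89, 2.39, 2.39, 3.01, 3.01, 3.01].

## Interface

Orientations are given as a unit quaternion [w, x, y, z].
In Python, from station import sensors, grab_frame, order, spotter gives the robot as it stands.
- The arm moves only by the shell command python3 -m jog 'ROWS' [OPENING] [FORCE]. ROWS is JSON, a list of rows, each an object of numbers: "dx", "dy", "dz": the shift along the world's x, y, z scaled (see below); "rx", "ry", "rz": the turn, a rotation vector about the world's x, y, z scaled (see below). A call has 1 to 12 rows; each row shifts and turns the commanded pose from where the row before left it; what a row does not reach is not made up. The controller multiplies each number of a shift by 7.5 cm and each number of a turn by pi rad. A row lasts 1/12 s, in which the tool goes at most 41.7 mm and 7.16 degrees, less where a joint would pass 70% of its speed; a pose out of reach is approached as far as the arm can. A call with a number of a shift or a turn outside -1 to 1 is refused whole. A call with a gripper value outside its range is refused whole. OPENING is the closure, from -1 (fully open) to 1 (shut), set as the call begins (- or left out, the last holds). The fingers move at their own pace and stop on an object; FORCE is the grip in N (left out, the last holds). Time passes only in rows, so rows that do not move let the fingers close. It gives the time, the measured TCP pose, the force and the opening at its end, in the units of the state.
- sensors.get_obs(): the state, without advancing time (a new reading comes with each control period).
- grab_frame(name): name is "scene" or "top" or "wrist"; returns a dict with "color" (400x640x3 uint8, blue, green, red), "fx", "fy", "cx", "cy" (pixels), "cam_to_world" (4x4, takes a point from camera to world coordinates). Camera axes: x right, y down, z forward; pixel columns grow to the right and rows downward; lengths in m; the calibration is good to about 2 mm. A picture is of the moment at which its call begins. There is no depth.
- order.hand_in(): hands the job in, once; it reports no verdict.
Trained networks look in the newest picture that a camera, given by its name, has taken for a name from the list of things; names that differ only in an ending like _2 or _b are one class to them, and where a whole thing is asked for, a point or a joint stands for the part that bears it (a point fixed in the world has none). Each returns a list of dicts, best first, with "score" (0 to 1); they miss things now and then, are a little off and sometimes report something else, mostly with a low value. They report only what shows in the picture. A call takes as long as a camera call. They do not tell look-alikes from the thing itself.
- spotter.boxes_of(camera, name): "extent" ([left, top, width, height] in pixels, round what is visible of it).
- spotter.cut_out(camera, name): "pixels" (400x640 bool, what is visible of it) and "extent" ([left, top, width, height] in pixels, round what is visible of it).
- spotter.landmark_of(camera, name): "point" ([column, row] in pixels: a listed point, or the origin of a listed thing).
The state is a dict: "clock": time; "joint_pos": joint angles; "dq": joint speeds; "joint_torque": joint torques, N m; "eef_pos": TCP position; "tool_rot": TCP orientation; "contact_force": force on the tool from outside, world axes, zero at the start; "moment": the same for the moment, N m; "finger_gap": finger opening in m.
Only numpy, scipy, OpenCV 4.12 (cv2) and the standard library are available. Lean on these libraries where they do the work, as an engineer would, in place of code of your own. Each camera call takes 0.05 s, during which the arm holds its last target. There are 200 camera calls.

## Task

The shoe patching machine rocks because its red foot is too short: push the orange wedge across the bench, thin end first, under the red foot until it is snug, without jacking the machine out of level or shoving it along. Then press straight down on the red cap above that foot with a firm fingertip (about 10 newtons, for half a second or more) to check that the machine no longer rocks, and leave the wedge there with the machine standing level. Only push and press with the fingers: pick nothing up, and leave the jar, the polish tin and the hammer where they are.

Things in the scene. Friction and masses are not known exactly. Their poses are not given: they have to be found in the camera images.
- machine: grey shoe patching machine, about 5 kg, loose. Base plate 220 x 220 mm, underside 24, top 38 mm up; origin at bench level under its centre. Feet at x, y = +-85 mm; the red one at (-85, -85) hangs: 3 to 5 N on that corner rocks it 0.07 rad, then it rocks back. Head, column and hand wheel, 315 mm high, stand over x -30 to +105, y -70 to +185 mm
- short_foot (a point): lowest point of the red domed foot (radius 14 mm), 8 mm above the bench when the machine stands level; directly below the red cap, 25 mm in from two edges of the plate
- test_cap: red round cap, 30 mm across and 8 mm high, on the corner of the base plate above the red foot; origin at the centre of its underside (38 mm above the bench), so its top is 46 mm above the bench
- wedge: loose orange wedge, 100 x 50 mm, 70 g; origin at the centre of its underside, x to the thin end (2 mm thick, x = +50 mm); thick end: 20 mm high face at x = -50 mm. Starts 25 to 65 mm short of the red foot, pointing roughly at it. Snug with the foot at about x = +18 mm; the push then rises sharply from under 1 N (8 N is snug, about 35 N jacks the machine up)
- jar: amber jar with yellow lid, 60 mm across, 85 mm high; origin at the centre of its underside; leave alone
- tin: flat round blue polish tin, 76 mm across, 28 mm high; origin at the centre of its underside; leave alone
- hammer_grip (a point): hammer lying on the bench, 240 mm long; this point is on its handle; leave alone
Things that resemble listed ones, but are neither listed nor needed, are in the scene too. What is meant by the wedge is not purple or turquoise, and is the larger of those in its own colour.

How it is judged:
By the outcome, as a careful person would: the job done as asked, in the order asked, and still so for the second after the job is handed in, with the robot touching nothing.
It also fails if it takes over 61 s, if anything falls off the work surface, if the arm or the gripper's body presses on something with over 40 N, if the wrist force passes 120 N, or if a joint passes its speed limit or range.

## Working session

There is one attempt and no reset: what is moved stays moved. The work goes in short steps, Python scripts to look and compute and a shell command to move; the robot and the scene stay as the last step left them, time stands still between calls to the robot, and variables do not carry over. Pictures are saved under pics/ and viewed, about 8 in all and at most 12, crops included, and the job is handed in when it is done.

```bash
mkdir -p pics
cat > h.py <<'E'
import numpy as np, cv2
from station import sensors, grab_frame, order, spotter
def w2p(f,p):
    T=np.linalg.inv(f["cam_to_world"]); q=T[:3,:3]@np.array(p,float)+T[:3,3]
    return np.array([f["fx"]*q[0]/q[2]+f["cx"], f["fy"]*q[1]/q[2]+f["cy"]])
def p2w(f,uv,z):
    M=np.array(f["cam_to_world"]); d=M[:3,:3]@np.array([(uv[0]-f["cx"])/f["fx"],(uv[1]-f["cy"])/f["fy"],1])
    o=M[:3,3]; return o+d*(z-o[2])/d[2]
E
python3 - <<'E'
from h import *
H=dict(machine=0,short_foot=.008,test_cap=.038,wedge=0,jar=0,tin=0,hammer_grip=.012)
for c in("top","scene"):
    f=grab_frame(c); cv2.imwrite(f"pics/{c}1.png",f["color"]); print(c,f["fx"],np.round(f["cam_to_world"],3).tolist())
    for n,z in H.items():
        for d in spotter.landmark_of(c,n)[:3]:
            print(n,round(d["score"],2),np.round(d["point"]),np.round(p2w(f,d["point"],z)[:2],3))
    print([(d["extent"],round(d["score"],2)) for d in spotter.boxes_of(c,"wedge")])
s=sensors.get_obs();print(s["clock"],s["eef_pos"],s["tool_rot"],s["contact_force"],s["finger_gap"])
E
```

```text
top 414.4291475188732 [[0.065, -0.969, 0.237, 0.326], [-0.998, -0.062, 0.022, 0.111], [-0.007, -0.238, -0.971, 1.186], [0.0, 0.0, 0.0, 1.0]]
machine 0.94 [322. 195.] [0.612 0.133]
short_foot 0.67 [352. 222.] [0.535 0.045]
test_cap 0.43 [352. 220.] [0.536 0.046]
wedge 0.78 [359. 268.] [0.406 0.018]
wedge 0.78 [452. 235.] [ 0.517 -0.244]
wedge 0.71 [404. 264.] [ 0.427 -0.108]
jar 0.81 [407. 182.] [ 0.666 -0.114]
tin 0.79 [383. 180.] [ 0.67  -0.044]
hammer_grip 0.69 [230. 200.] [0.575 0.401]
[([342.5, 247.8, 29.1, 36.6], 0.79), ([393.6, 255.2, 25.1, 17.8], 0.78), ([373.2, 217.4, 36.7, 22.0], 0.58), ([438.9, 228.4, 26.4, 14.7], 0.54)]
scene 450.0396740316744 [[0.23, 0.56, -0.796, 1.59], [0.973, -0.121, 0.196, -0.137], [0.013, -0.82, -0.573, 0.804], [0.0, 0.0, 0.0, 1.0]]
machine 0.95 [337. 229.] [0.635 0.143]
short_foot 0.74 [297. 208.] [0.522 0.05 ]
test_cap 0.52 [296. 200.] [0.52  0.048]
wedge 0.92 [263. 213.] [ 0.515 -0.051]
wedge 0.88 [285. 194.] [0.426 0.027]
wedge 0.77 [192. 224.] [ 0.522 -0.256]
jar 0.94 [245. 248.] [ 0.657 -0.119]
tin 0.57 [277. 243.] [ 0.655 -0.033]
hammer_grip 0.86 [412. 202.] [0.571 0.397]
[([245.3, 208.2, 32.4, 12.9], 0.69), ([233.6, 192.5, 18.9, 10.2], 0.65), ([275.3, 182.9, 20.1, 18.9], 0.53)]
0.9 [0.19176416 0.59485373 0.20544321] [2.95257108e-05 8.08329173e-01 5.88730793e-01 1.94670733e-05] [-0.32175787 -0.2666592  -0.47164882] 0.0942304854631466
```

View pics/top1.png

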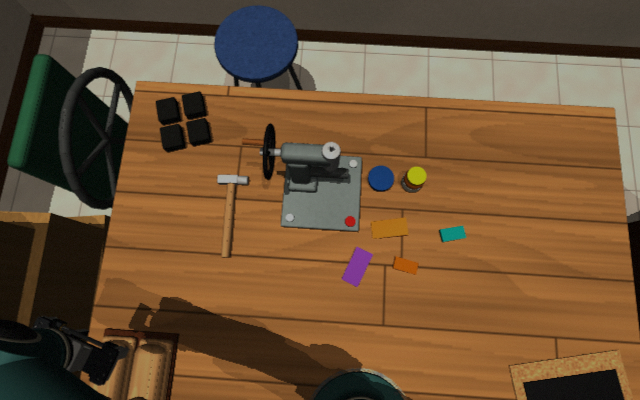

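View pics/scene1.png

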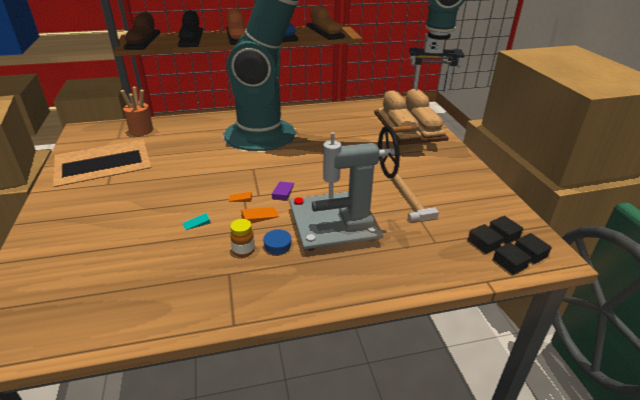

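Candidates for the wedge in the top image: the large orange one (390,228), the small orange (405,266), the purple (357,267) and the turquoise (453,234). The larger orange one fits: it lies beside the red cap (350,221). I'll confirm it in a crop and move the hand to a nearer view.

```bash
python3 -m jog '[{"dx":0.2,"dy":-0.3,"dz":0.3,"rz":-0.038},{"dx":0.3,"dy":-0.42,"dz":0.15,"rz":-0.038},{"dx":0.3,"dy":-0.45,"rz":-0.038},{"dx":0.3,"dy":-0.45,"rz":-0.038},{"dx":0.3,"dy":-0.45,"rz":-0.038},{"dx":0.3,"dy":-0.45,"rz":-0.038},{"dx":0.3,"dy":-0.45,"rz":-0.038},{"dx":0.3,"dy":-0.45,"rz":-0.038},{"dx":0.3,"dy":-0.45,"rz":-0.038},{"dx":0.2,"dy":-0.5,"rz":-0.038},{"dy":-0.5,"rz":-0.02},{"dy":-0.5}]' 0.2 20
python3 -m jog '[{"dy":-0.5},{"dy":-0.5},{"dy":-0.5},{"dy":-0.5},{"dy":-0.5},{"dy":-0.5},{"dy":-0.5},{"dy":-0.3},{},{}]'
python3 - <<'E'
from h import *
f=grab_frame("wrist"); cv2.imwrite("pics/w1.png",f["color"]); print(np.round(f["cam_to_world"],3).tolist())
c=cv2.imread("pics/top1.png")[190:290,320:480]; cv2.imwrite("pics/crop1.png",cv2.resize(c,None,fx=4.5,fy=4.5,interpolation=cv2.INTER_CUBIC))
E
```

```text
[[0.306, 0.913, 0.268, 0.113], [0.952, -0.294, -0.086, 0.62], [-0.0, 0.282, -0.959, 0.385], [0.0, 0.0, 0.0, 1.0]]validation failed for argument at $[0]...
validation failed for argument at $[0]...
```

View pics/crop1.png

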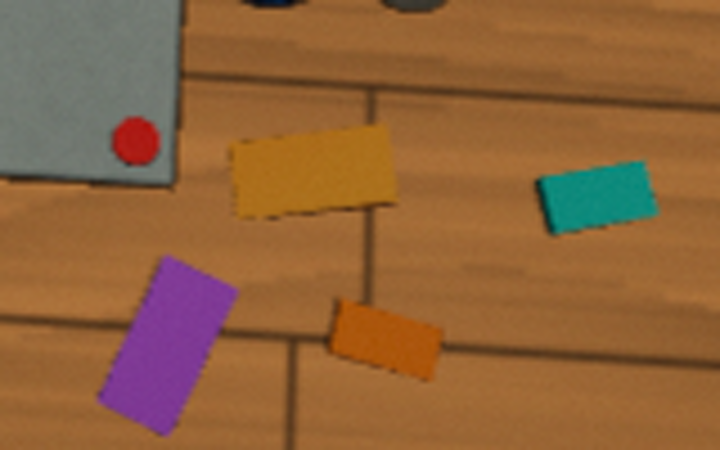

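View pics/w1.png

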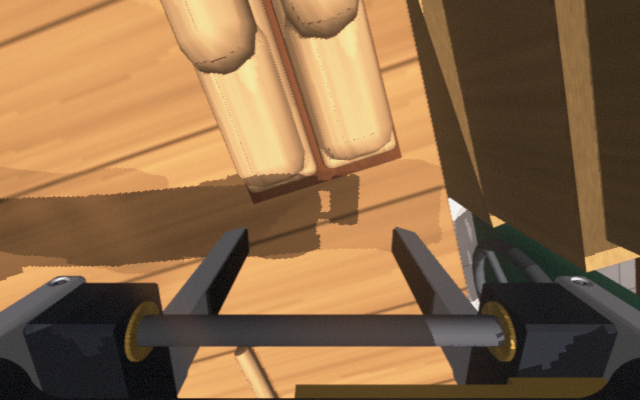

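The crop shows the mustard-orange wedge (about twice the small orange one's size) directly beside the plate corner with the red cap, so this is the one meant. The move was refused, so I'll retry with all six keys in each row.

```bash
python3 -m jog '[{"dx":0.2,"dy":-0.3,"dz":0.3,"rx":0,"ry":0,"rz":-0.038},{"dx":0.3,"dy":-0.42,"dz":0.15,"rx":0,"ry":0,"rz":-0.038},{"dx":0.3,"dy":-0.45,"dz":0,"rx":0,"ry":0,"rz":-0.038},{"dx":0.3,"dy":-0.45,"dz":0,"rx":0,"ry":0,"rz":-0.038},{"dx":0.3,"dy":-0.45,"dz":0,"rx":0,"ry":0,"rz":-0.038},{"dx":0.3,"dy":-0.45,"dz":0,"rx":0,"ry":0,"rz":-0.038},{"dx":0.3,"dy":-0.45,"dz":0,"rx":0,"ry":0,"rz":-0.038},{"dx":0.3,"dy":-0.45,"dz":0,"rx":0,"ry":0,"rz":-0.038},{"dx":0.3,"dy":-0.45,"dz":0,"rx":0,"ry":0,"rz":-0.038},{"dx":0.2,"dy":-0.5,"dz":0,"rx":0,"ry":0,"rz":-0.038},{"dx":0,"dy":-0.5,"dz":0,"rx":0,"ry":0,"rz":-0.02},{"dx":0,"dy":-0.5,"dz":0,"rx":0,"ry":0,"rz":0}]' 0.2 20
```

```text
clock: 1.95
eef_pos: [0.402, 0.1901, 0.2391]
tool_rot: [0.0, 1.0, -0.002, -0.0]
contact_force: [-0.1, 0.7, -0.3]
finger_gap: 0.0376
```

```bash
python3 -m jog '[{"dx":0,"dy":-0.5,"dz":0,"rx":0,"ry":0,"rz":0},{"dx":0,"dy":-0.5,"dz":0,"rx":0,"ry":0,"rz":0},{"dx":0,"dy":-0.5,"dz":0,"rx":0,"ry":0,"rz":0},{"dx":0.1,"dy":-0.5,"dz":0,"rx":0,"ry":0,"rz":0},{"dx":0.2,"dy":-0.5,"dz":0,"rx":0,"ry":0,"rz":0},{"dx":0.2,"dy":-0.5,"dz":0,"rx":0,"ry":0,"rz":0},{"dx":0.2,"dy":-0.5,"dz":0,"rx":0,"ry":0,"rz":0},{"dx":0.3,"dy":-0.4,"dz":0,"rx":0,"ry":0,"rz":0},{"dx":0.3,"dy":-0.3,"dz":0,"rx":0,"ry":0,"rz":0},{"dx":0,"dy":0,"dz":0,"rx":0,"ry":0,"rz":0},{"dx":0,"dy":0,"dz":0,"rx":0,"ry":0,"rz":0}]' 0.6 20
python3 - <<'E'
from h import *
f=grab_frame("wrist"); cv2.imwrite("pics/w2.png",f["color"]); print(np.round(f["cam_to_world"],3).tolist(),f["fx"],f["cx"],f["cy"])
for n,z in dict(wedge=0,test_cap=.038,short_foot=.008,machine=0,tin=0).items():
    for d in spotter.landmark_of("wrist",n)[:3]:
        print(n,round(d["score"],2),np.round(d["point"]),np.round(p2w(f,d["point"],z)[:2],4))
for i,d in enumerate(spotter.cut_out("wrist","wedge")[:3]):
    m=d["pixels"].astype("uint8"); c=max(cv2.findContours(m,0,2)[0],key=cv2.contourArea)
    q=cv2.approxPolyDP(c,6,True)[:,0]; print(round(d["score"],2),m.sum(),[(p.tolist(),np.round(p2w(f,p,0)[:2],4).tolist()) for p in q])
E
```

```text
clock: 2.87
eef_pos: [0.4994, -0.1242, 0.2387]
tool_rot: [0.001, 1.0, 0.0, -0.001]
contact_force: [0.2, -0.2, -0.0]
finger_gap: 0.0188
[[1.0, 0.001, -0.001, 0.5], [0.001, -0.959, -0.283, -0.041], [-0.001, 0.283, -0.959, 0.418], [0.0, 0.0, 0.0, 1.0]] 297.74055689840026 319.86384227746225 196.5218463439626
wedge 0.92 [340. 125.] [ 0.5271 -0.0623]
wedge 0.91 [251.  55.] [0.4109 0.0241]
wedge 0.81 [336. 248.] [ 0.5235 -0.2478]
test_cap 0.7 [346.  30.] [0.5289 0.0447]
test_cap 0.56 [352.  22.] [0.5359 0.0523]
short_foot 0.94 [350.  28.] [0.5358 0.0541]
tin 0.87 [446. 100.] [ 0.6675 -0.0298]
0.91 2900 [([352, 83], [0.5413, -0.009]), ([316, 90], [0.494, -0.0177]), ([329, 165], [0.5121, -0.118]), ([363, 159], [0.56, -0.1094])]
0.7 3473 [([219, 19], [0.3736, 0.0655]), ([208, 58], [0.3552, 0.021]), ([280, 88], [0.4464, -0.0153]), ([292, 49], [0.4635, 0.0316])]
0.67 524 [([337, 224], [0.525, -0.2077]), ([318, 229], [0.4964, -0.2158]), ([329, 269], [0.5136, -0.2837])]
```

View pics/w2.png

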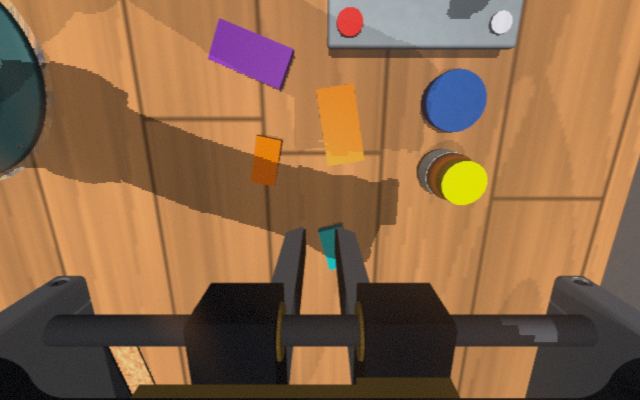

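The wrist picture shows the wedge (340,125) with its thick, lit end toward the hand and its thin end toward the plate. The red cap is at (350,22), the small orange one at (266,160) and the turquoise one at (330,247), below the fingers. Next I'll refine the foot position and the wedge pose.

```bash
cat >> h.py <<'E'
from scipy.optimize import least_squares
def red(f,guess=(.532,.047)):
    c=f["color"].astype(int); m=((c[...,2]>110)&(c[...,1]<60)&(c[...,0]<60)).astype("uint8")
    u=w2p(f,(*guess,.046)); n,l,s,ce=cv2.connectedComponentsWithStats(m)
    k=[i for i in range(1,n) if s[i,4]>15 and np.hypot(*(ce[i]-u))<25]
    return [(s[i,4],ce[i].round(1),p2w(f,ce[i],.045)[:2].round(4)) for i in k]
def wedge(f,q,vis="top"):
    # q: pixel quad, fit pose to hull of the 8 projected corners
    B=[(x,y,z) for x,h in((.05,.002),(-.05,.02)) for y in(-.025,.025) for z in(0,h)]
    cen=np.mean(q,0); hq=cv2.convexHull(np.array(q,np.float32))[:,0]
    def res(p):
        c,s=np.cos(p[2]),np.sin(p[2])
        P=np.array([w2p(f,(p[0]+c*b[0]-s*b[1],p[1]+s*b[0]+c*b[1],b[2])) for b in B])
        a=np.linspace(0,2*np.pi,24,endpoint=False)
        return [ (P@v).max()-(hq@v).max() for v in np.c_[np.cos(a),np.sin(a)]]
    best=None
    p0=p2w(f,cen,.005)[:2]
    for th in (1.2,1.6,1.9):
        r=least_squares(res,[*p0,th]); best=r if best is None or r.cost<best.cost else best
    return best.x.round(4),np.degrees(best.x[2]).round(1),round(float(np.sqrt(2*best.cost/24)),2)
def best_wedge(cam,near):
    f=grab_frame(cam)
    for d in spotter.cut_out(cam,"wedge"):
        c=max(cv2.findContours(d["pixels"].astype("uint8"),0,2)[0],key=cv2.contourArea)[:,0]
        m=p2w(f,c.mean(0),.005)[:2]
        if np.hypot(*(m-near))<.03: print(cam,"wedge",wedge(f,c)); break
    print("cap",red(f)); return f
E
python3 - <<'E'
from h import *
for c in("wrist","top","scene"):
    f=best_wedge(c,(.526,-.062))
    if c=="wrist": print("plate edge",[p2w(f,p,.038)[:2].round(4) for p in((329,46.5),(515,46.5))],"cap hand",p2w(f,(350,22),.046))
E
```

```text
wrist wedge (array([ 0.5256, -0.0621,  1.7201]), np.float64(98.6), 0.58)
cap [(np.int32(23), array([351.9,  36.9]), array([0.5348, 0.039 ]))]
plate edge [array([0.5092, 0.0303]), array([0.7253, 0.0312])] cap hand [0.53208641 0.05370548 0.046     ]
top wedge (array([ 0.5238, -0.0632,  1.7403]), np.float64(99.7), 0.89)
cap [(np.int32(86), array([349.7, 221. ]), array([0.5312, 0.0521]))]
scene wedge (array([ 0.5185, -0.0609,  1.7444]), np.float64(99.9), 1.67)
cap [(np.int32(45), array([298.2, 200.2]), array([0.5338, 0.0511]))]
```

```bash
python3 -m jog '[{"dx":0.25,"dy":-0.08,"dz":-0.3,"rx":0,"ry":0,"rz":0.026},{"dx":0.25,"dy":-0.08,"dz":-0.4,"rx":0,"ry":0,"rz":0.026},{"dx":0,"dy":0,"dz":-0.5,"rx":0,"ry":0,"rz":0},{"dx":0,"dy":0,"dz":-0.5,"rx":0,"ry":0,"rz":0},{"dx":0,"dy":0,"dz":-0.5,"rx":0,"ry":0,"rz":0},{"dx":0,"dy":0,"dz":-0.4,"rx":0,"ry":0,"rz":0},{"dx":0,"dy":0,"dz":-0.25,"rx":0,"ry":0,"rz":0},{"dx":0,"dy":0,"dz":-0.2,"rx":0,"ry":0,"rz":0},{"dx":0,"dy":0,"dz":0,"rx":0,"ry":0,"rz":0},{"dx":0,"dy":0,"dz":0,"rx":0,"ry":0,"rz":0},{"dx":0,"dy":0,"dz":0,"rx":0,"ry":0,"rz":0}]'
```

```text
clock: 4.43
eef_pos: [0.5373, -0.1351, 0.0114]
tool_rot: [0.0, 0.997, 0.083, 0.0]
contact_force: [0.2, -0.1, 0.4]
finger_gap: 0.0187
```

```bash
python3 -m jog '[{"dx":-0.015,"dy":0.09,"dz":-0.02,"rx":0,"ry":0,"rz":0},{"dx":-0.015,"dy":0.09,"dz":0,"rx":0,"ry":0,"rz":0},{"dx":-0.01,"dy":0.06,"dz":0,"rx":0,"ry":0,"rz":0},{"dx":-0.01,"dy":0.06,"dz":0,"rx":0,"ry":0,"rz":-0.005},{"dx":-0.01,"dy":0.06,"dz":0,"rx":0,"ry":0,"rz":-0.006},{"dx":-0.008,"dy":0.07,"dz":0,"rx":0,"ry":0,"rz":-0.006},{"dx":-0.006,"dy":0.07,"dz":0,"rx":0,"ry":0,"rz":-0.006},{"dx":-0.005,"dy":0.07,"dz":0,"rx":0,"ry":0,"rz":-0.006},{"dx":-0.003,"dy":0.07,"dz":0,"rx":0,"ry":0,"rz":-0.006},{"dx":0,"dy":0.07,"dz":0,"rx":0,"ry":0,"rz":-0.006},{"dx":0,"dy":0,"dz":0,"rx":0,"ry":0,"rz":0}]'
python3 - <<'E'
from h import *
f=best_wedge("wrist",(.527,-.025)); cv2.imwrite("pics/w3.png",f["color"]); best_wedge("top",(.527,-.025))
E
```

```text
clock: 5.35
eef_pos: [0.5306, -0.0803, 0.0088]
tool_rot: [-0.0, 1.0, 0.018, -0.0]
contact_force: [0.1, 0.5, 0.4]
finger_gap: 0.0189
wrist wedge (array([ 0.5282, -0.0203,  1.6042]), np.float64(91.9), 1.6)
cap [(np.int32(125), array([333.3,  16.4]), array([0.5319, 0.0401]))]
top wedge (array([5.2940e-01, 1.2000e-03, 1.8804e+00]), np.float64(107.7), 7.51)
cap [(np.int32(87), array([349.6, 220.9]), array([0.5314, 0.0522]))]
```

View pics/w3.png

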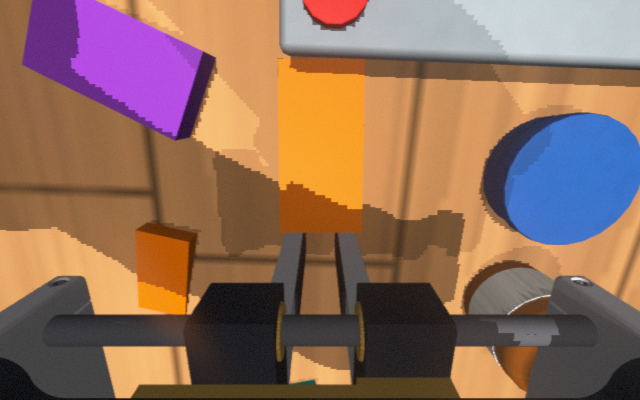

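The wedge has followed in line (about 278–365, 60–232), with its thin end entering under the plate edge and the cap above it at (337,5). I'll carry on, then creep forward while watching the force.

```bash
python3 -m jog '[{"dx":0,"dy":0.07,"dz":0,"rx":0,"ry":0,"rz":-0.006},{"dx":0.003,"dy":0.08,"dz":0,"rx":0,"ry":0,"rz":-0.006},{"dx":0.005,"dy":0.08,"dz":0,"rx":0,"ry":0,"rz":-0.006},{"dx":0.005,"dy":0.08,"dz":0,"rx":0,"ry":0,"rz":-0.004},{"dx":0.005,"dy":0.08,"dz":0,"rx":0,"ry":0,"rz":0},{"dx":0.005,"dy":0.08,"dz":0,"rx":0,"ry":0,"rz":0},{"dx":0.004,"dy":0.06,"dz":0,"rx":0,"ry":0,"rz":0},{"dx":0,"dy":0,"dz":0,"rx":0,"ry":0,"rz":0}]'
python3 -m jog '[{"dx":0,"dy":0.03,"dz":0,"rx":0,"ry":0,"rz":0},{"dx":0,"dy":0.03,"dz":0,"rx":0,"ry":0,"rz":0},{"dx":0,"dy":0,"dz":0,"rx":0,"ry":0,"rz":0}]'
python3 - <<'E'
from h import *
f=best_wedge("wrist",(.53,.02)); cv2.imwrite("pics/w4.png",f["color"])
E
```

```text
clock: 6.22
eef_pos: [0.5327, -0.0407, 0.0089]
tool_rot: [-0.0, 1.0, -0.015, -0.0]
contact_force: [-0.1, 0.4, 0.2]
finger_gap: 0.0189
clock: 6.47
eef_pos: [0.5326, -0.0372, 0.0089]
tool_rot: [-0.0, 1.0, -0.016, -0.0]
contact_force: [0.2, 0.6, -0.2]
finger_gap: 0.0185
wrist wedge (array([ 0.534 , -0.0072,  1.5392]), np.float64(88.2), 27.81)
cap [(np.int32(21), array([316.4, 125.7]), array([0.5333, 0.0379]))]
```

```bash
S='python3 -m jog'
python3 -m jog '[{"dx":0,"dy":0.03,"dz":0,"rx":0,"ry":0,"rz":0},{"dx":0,"dy":0.03,"dz":0,"rx":0,"ry":0,"rz":0},{"dx":0,"dy":0.03,"dz":0,"rx":0,"ry":0,"rz":0},{"dx":0,"dy":0,"dz":0,"rx":0,"ry":0,"rz":0}]' | sed -n 2,4p
python3 -m jog '[{"dx":0,"dy":0.02,"dz":0,"rx":0,"ry":0,"rz":0},{"dx":0,"dy":0,"dz":0,"rx":0,"ry":0,"rz":0}]'| sed -n 2,4p
```

```text
eef_pos: [0.5327, -0.0302, 0.0089]
tool_rot: [-0.0, 1.0, -0.016, -0.0]
contact_force: [-0.1, 0.1, -0.2]
eef_pos: [0.5326, -0.0292, 0.0089]
tool_rot: [0.0, 1.0, -0.016, 0.0]
contact_force: [0.3, -1.5, 1.5]
```

```bash
python3 -m jog '[{"dx":0,"dy":0.01,"dz":0,"rx":0,"ry":0,"rz":0},{"dx":0,"dy":0,"dz":0,"rx":0,"ry":0,"rz":0}]'| sed -n '2p;4p'
python3 -m jog '[{"dx":0,"dy":0.007,"dz":0,"rx":0,"ry":0,"rz":0},{"dx":0,"dy":0,"dz":0,"rx":0,"ry":0,"rz":0}]'| sed -n '2p;4p'
```

```text
eef_pos: [0.5326, -0.0287, 0.0089]
contact_force: [0.6, -2.6, -0.3]
eef_pos: [0.5326, -0.0282, 0.009]
contact_force: [-0.7, -5.4, 0.7]
```

```bash
python3 -m jog '[{"dx":0,"dy":0.006,"dz":0,"rx":0,"ry":0,"rz":0},{"dx":0,"dy":0,"dz":0,"rx":0,"ry":0,"rz":0}]'| sed -n '2p;4p'
python3 -m jog '[{"dx":0,"dy":0.004,"dz":0,"rx":0,"ry":0,"rz":0},{"dx":0,"dy":0,"dz":0,"rx":0,"ry":0,"rz":0}]'| sed -n '2p;4p'
python3 - <<'E'
from h import *
f=best_wedge("wrist",(.53,.02)); cv2.imwrite("pics/w5.png",f["color"])
f=best_wedge("scene",(.53,.02)); a=cv2.resize(f["color"][170:250,250:390],None,fx=4,fy=4,interpolation=2)
g=best_wedge("top",(.53,.02)); b=cv2.resize(f["color"][:1,:1],(1,1))
w=cv2.resize(cv2.imread("pics/w5.png")[:260],(560,228)); cv2.imwrite("pics/m5.png",np.vstack([a,w]))
E
```

```text
eef_pos: [0.5326, -0.0278, 0.0089]
contact_force: [0.2, -5.3, 0.1]
eef_pos: [0.5326, -0.0277, 0.0089]
contact_force: [0.1, -5.5, 0.2]
wrist wedge (array([ 0.5341, -0.0042,  1.5384]), np.float64(88.1), 32.41)
cap [(np.int32(33), array([302.5, 142.2]), array([0.5265, 0.04  ])), (np.int32(19), array([328.5, 141.2]), array([0.5388, 0.0401]))]
scene wedge (array([0.5215, 0.0093, 3.0596]), np.float64(175.3), 3.31)
cap [(np.int32(43), array([298. , 200.1]), array([0.5332, 0.0507])), (np.int32(20), array([280.8, 216.9]), array([ 0.6021, -0.0107]))]
cap [(np.int32(62), array([348.6, 220.1]), array([0.5334, 0.0553]))]
```

View pics/m5.png

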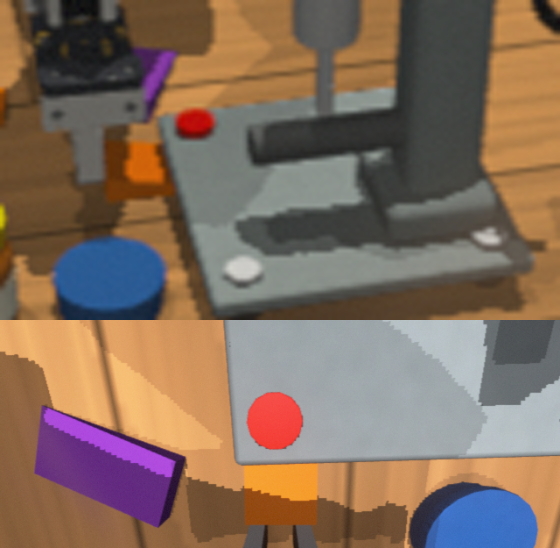

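Seen from above, the wedge sits under the plate straight below the cap (wrist view cap at about (275,420) of the mosaic). The push reads 5.5 N. I'll measure the cap and go on to about 8 N.

```bash
cat >> h.py <<'E'
def capw(f):
    h=cv2.cvtColor(f["color"],cv2.COLOR_BGR2HSV); m=(((h[...,0]<5)|(h[...,0]>175))&(h[...,1]>150)&(h[...,2]>90)).astype("uint8")
    n,l,s,ce=cv2.connectedComponentsWithStats(m); i=1+np.argmax(s[1:,4]); return s[i,4],p2w(f,ce[i],.045)[:2].round(4)
E
python3 - <<'E'
from h import *
f=grab_frame("wrist"); print(capw(f))
E
python3 -m jog '[{"dx":0,"dy":0.007,"dz":0,"rx":0,"ry":0,"rz":0},{"dx":0,"dy":0,"dz":0,"rx":0,"ry":0,"rz":0}]'| sed -n '2p;4p'
python3 -m jog '[{"dx":0,"dy":0.007,"dz":0,"rx":0,"ry":0,"rz":0},{"dx":0,"dy":0,"dz":0,"rx":0,"ry":0,"rz":0}]'| sed -n '2p;4p'
python3 - <<'E'
from h import *
f=grab_frame("wrist"); print(capw(f))
E
```

```text
(np.int32(3180), array([0.5322, 0.0525]))
eef_pos: [0.5326, -0.0273, 0.009]
contact_force: [-0.2, -7.2, -1.2]
eef_pos: [0.5326, -0.0269, 0.0089]
contact_force: [0.7, -7.4, -0.7]
(np.int32(3165), array([0.5322, 0.0525]))
```

```bash
python3 -m jog '[{"dx":0,"dy":0.008,"dz":0,"rx":0,"ry":0,"rz":0},{"dx":0,"dy":0,"dz":0,"rx":0,"ry":0,"rz":0}]'| sed -n '2p;4p'
python3 -m jog '[{"dx":0,"dy":0.005,"dz":0,"rx":0,"ry":0,"rz":0},{"dx":0,"dy":0,"dz":0,"rx":0,"ry":0,"rz":0},{"dx":0,"dy":0,"dz":0,"rx":0,"ry":0,"rz":0}]'| sed -n '2p;4p'
python3 - <<'E'
from h import *
f=grab_frame("wrist"); print(capw(f))
E
```

```text
eef_pos: [0.5326, -0.0264, 0.009]
contact_force: [0.3, -7.2, 0.3]
eef_pos: [0.5326, -0.0263, 0.009]
contact_force: [0.7, -9.2, -1.3]
(np.int32(3162), array([0.5322, 0.0525]))
```

Snug at about 8–9 N, and the cap has not moved. Next I'll back off, rise, close the fingers and turn the jaws along y so the gripper's body clears the machine's head.

```bash
python3 -m jog '[{"dx":0,"dy":-0.1,"dz":0,"rx":0,"ry":0,"rz":0},{"dx":0,"dy":-0.2,"dz":0,"rx":0,"ry":0,"rz":0},{"dx":0,"dy":-0.2,"dz":0,"rx":0,"ry":0,"rz":0},{"dx":0,"dy":0,"dz":0.3,"rx":0,"ry":0,"rz":0},{"dx":0,"dy":0,"dz":0.45,"rx":0,"ry":0,"rz":0},{"dx":0,"dy":0,"dz":0.45,"rx":0,"ry":0,"rz":0.03},{"dx":0,"dy":0,"dz":0.3,"rx":0,"ry":0,"rz":0.038},{"dx":0,"dy":0,"dz":0,"rx":0,"ry":0,"rz":0.038},{"dx":0,"dy":0,"dz":0,"rx":0,"ry":0,"rz":0.038},{"dx":0,"dy":0,"dz":0,"rx":0,"ry":0,"rz":0.038},{"dx":0,"dy":0,"dz":0,"rx":0,"ry":0,"rz":0.038},{"dx":0,"dy":0,"dz":0,"rx":0,"ry":0,"rz":0.038}]'
python3 -m jog '[{"dx":0,"dy":0,"dz":0,"rx":0,"ry":0,"rz":0.038},{"dx":0,"dy":0,"dz":0,"rx":0,"ry":0,"rz":0.038},{"dx":0,"dy":0,"dz":0,"rx":0,"ry":0,"rz":0.038},{"dx":0,"dy":0,"dz":0,"rx":0,"ry":0,"rz":0.038},{"dx":0,"dy":0,"dz":0,"rx":0,"ry":0,"rz":0.038},{"dx":0,"dy":0,"dz":0,"rx":0,"ry":0,"rz":0.038},{"dx":0,"dy":0,"dz":0,"rx":0,"ry":0,"rz":0.025},{"dx":0,"dy":0,"dz":0,"rx":0,"ry":0,"rz":0},{"dx":0,"dy":0,"dz":0,"rx":0,"ry":0,"rz":0}]' 1 20
python3 - <<'E'
from h import *
f=grab_frame("wrist"); print(capw(f)); f=best_wedge("wrist",(.53,.02)); cv2.imwrite("pics/w6.png",f["color"]); f=grab_frame("top"); print(red(f)); cv2.imwrite("pics/t6.png",f["color"])
E
```

```text
clock: 9.93
eef_pos: [0.5326, -0.0623, 0.1216]
tool_rot: [-0.0, 0.924, 0.382, 0.0]
contact_force: [-0.1, -0.4, 0.0]
finger_gap: 0.0188
clock: 10.68
eef_pos: [0.5325, -0.0626, 0.1215]
tool_rot: [-0.0, 0.707, 0.707, 0.0]
contact_force: [0.6, -0.2, -0.8]
finger_gap: 0.0003
(np.int32(799), array([0.5314, 0.0515]))
wrist wedge (array([0.5362, 0.012 , 1.4271]), np.float64(81.8), 15.95)
cap [(np.int32(767), array([446.3, 203.2]), array([0.5315, 0.0515]))]
[(np.int32(85), array([349.7, 220.9]), array([0.5315, 0.052 ]))]
```

View pics/w6.png

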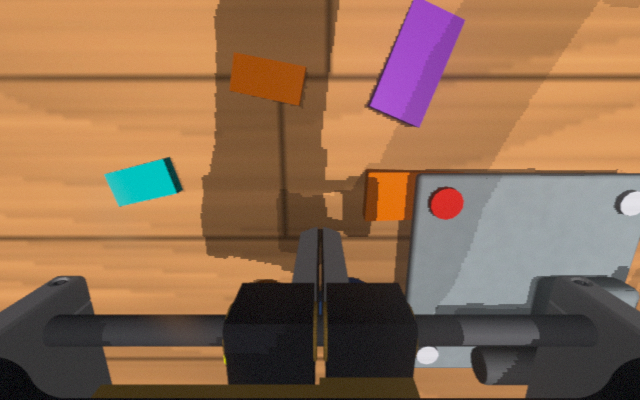

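The wedge shows at (388,195), tucked under the plate in line with the cap (446,203). The other things are untouched. I'll check head clearance before going over the cap.

```bash
python3 - <<'E'
from h import *
f=grab_frame("top")
for z in(.2,.3):print([p2w(f,p,z)[:2].round(3) for p in((340,163),(282,163),(331,143))])
E
python3 -m jog '[{"dx":-0.007,"dy":0.25,"dz":0,"rx":0,"ry":0,"rz":0},{"dx":0,"dy":0.35,"dz":0,"rx":0,"ry":0,"rz":0},{"dx":0,"dy":0.35,"dz":0,"rx":0,"ry":0,"rz":0},{"dx":0,"dy":0.35,"dz":0,"rx":0,"ry":0,"rz":0},{"dx":0,"dy":0.22,"dz":0,"rx":0,"ry":0,"rz":0},{"dx":0,"dy":0,"dz":0,"rx":0,"ry":0,"rz":0},{"dx":0,"dy":0,"dz":0,"rx":0,"ry":0,"rz":0}]'
```

```text
[array([0.648, 0.091]), array([0.639, 0.236]), array([0.7  , 0.117])]
[array([0.616, 0.093]), array([0.607, 0.223]), array([0.662, 0.116])]
clock: 11.52
eef_pos: [0.532, 0.0521, 0.1214]
tool_rot: [0.0, 0.706, 0.708, -0.0]
contact_force: [1.4, -0.8, -0.0]
finger_gap: 0.0007
```

```bash
python3 -m jog '[{"dx":0,"dy":0,"dz":-0.3,"rx":0,"ry":0,"rz":0},{"dx":0,"dy":0,"dz":-0.3,"rx":0,"ry":0,"rz":0},{"dx":0,"dy":0,"dz":-0.2,"rx":0,"ry":0,"rz":0},{"dx":0,"dy":0,"dz":-0.1,"rx":0,"ry":0,"rz":0},{"dx":0,"dy":0,"dz":0,"rx":0,"ry":0,"rz":0},{"dx":0,"dy":0,"dz":0,"rx":0,"ry":0,"rz":0}]' | sed -n '2p;4p'
python3 -m jog '[{"dx":0,"dy":0,"dz":-0.04,"rx":0,"ry":0,"rz":0},{"dx":0,"dy":0,"dz":-0.02,"rx":0,"ry":0,"rz":0},{"dx":0,"dy":0,"dz":-0.01,"rx":0,"ry":0,"rz":0},{"dx":0,"dy":0,"dz":0,"rx":0,"ry":0,"rz":0}]' | sed -n '2p;4p'
```

```text
eef_pos: [0.5323, 0.0506, 0.0543]
contact_force: [0.4, -0.6, 0.2]
eef_pos: [0.5322, 0.0514, 0.0489]
contact_force: [0.6, 0.3, -0.1]
```

```bash
python3 -m jog '[{"dx":0,"dy":0,"dz":-0.02,"rx":0,"ry":0,"rz":0},{"dx":0,"dy":0,"dz":-0.01,"rx":0,"ry":0,"rz":0},{"dx":0,"dy":0,"dz":0,"rx":0,"ry":0,"rz":0}]' | sed -n '2p;4p'
python3 -m jog '[{"dx":0,"dy":0,"dz":-0.01,"rx":0,"ry":0,"rz":0},{"dx":0,"dy":0,"dz":0,"rx":0,"ry":0,"rz":0}]' | sed -n '2p;4p'
```

```text
eef_pos: [0.532, 0.0514, 0.0463]
contact_force: [-0.7, 0.5, -0.1]
eef_pos: [0.5321, 0.0514, 0.0458]
contact_force: [-0.4, 0.7, 2.8]
```

```bash
python3 -m jog '[{"dx":0,"dy":0,"dz":-0.007,"rx":0,"ry":0,"rz":0},{"dx":0,"dy":0,"dz":0,"rx":0,"ry":0,"rz":0}]' | sed -n '2p;4p'
python3 -m jog '[{"dx":0,"dy":0,"dz":-0.007,"rx":0,"ry":0,"rz":0},{"dx":0,"dy":0,"dz":0,"rx":0,"ry":0,"rz":0}]' | sed -n '2p;4p'
```

```text
eef_pos: [0.5322, 0.0514, 0.0456]
contact_force: [-4.2, -0.1, 11.8]
eef_pos: [0.5322, 0.0514, 0.0455]
contact_force: [-7.4, -1.2, 19.7]
```

Firm resistance: the cap gives only about 0.3 mm. I'll ease back to about 10–12 N, relieve the sideways force and hold.

```bash
python3 -m jog '[{"dx":-0.005,"dy":0,"dz":0.007,"rx":0,"ry":0,"rz":0},{"dx":0,"dy":0,"dz":0,"rx":0,"ry":0,"rz":0},{"dx":0,"dy":0,"dz":0,"rx":0,"ry":0,"rz":0}]' | sed -n '2p;4p'
python3 -m jog '[{"dx":0,"dy":0,"dz":0,"rx":0,"ry":0,"rz":0},{"dx":0,"dy":0,"dz":0,"rx":0,"ry":0,"rz":0},{"dx":0,"dy":0,"dz":0,"rx":0,"ry":0,"rz":0},{"dx":0,"dy":0,"dz":0,"rx":0,"ry":0,"rz":0}]' | sed -n '2p;4p'
```

```text
eef_pos: [0.5321, 0.0514, 0.0457]
contact_force: [-1.1, -0.5, 9.2]
eef_pos: [0.5321, 0.0514, 0.0457]
contact_force: [-2.4, 0.4, 10.0]
```

```bash
python3 -m jog '[{"dx":-0.002,"dy":0,"dz":-0.001,"rx":0,"ry":0,"rz":0},{"dx":0,"dy":0,"dz":0,"rx":0,"ry":0,"rz":0},{"dx":0,"dy":0,"dz":0,"rx":0,"ry":0,"rz":0},{"dx":0,"dy":0,"dz":0,"rx":0,"ry":0,"rz":0},{"dx":0,"dy":0,"dz":0,"rx":0,"ry":0,"rz":0},{"dx":0,"dy":0,"dz":0,"rx":0,"ry":0,"rz":0},{"dx":0,"dy":0,"dz":0,"rx":0,"ry":0,"rz":0},{"dx":0,"dy":0,"dz":0,"rx":0,"ry":0,"rz":0}]' | sed -n '2p;4p'
python3 -m jog '[{"dx":0,"dy":0,"dz":0,"rx":0,"ry":0,"rz":0},{"dx":0,"dy":0,"dz":0,"rx":0,"ry":0,"rz":0},{"dx":0,"dy":0,"dz":0,"rx":0,"ry":0,"rz":0}]' | sed -n '1p;2p;4p'
python3 -m jog '[{"dx":0,"dy":0,"dz":0.05,"rx":0,"ry":0,"rz":0},{"dx":0,"dy":0,"dz":0.2,"rx":0,"ry":0,"rz":0},{"dx":0,"dy":0,"dz":0.4,"rx":0,"ry":0,"rz":0},{"dx":0,"dy":0,"dz":0.4,"rx":0,"ry":0,"rz":0},{"dx":0,"dy":-0.3,"dz":0.2,"rx":0,"ry":0,"rz":0},{"dx":0,"dy":-0.4,"dz":0,"rx":0,"ry":0,"rz":0},{"dx":0,"dy":-0.4,"dz":0,"rx":0,"ry":0,"rz":0},{"dx":0,"dy":-0.4,"dz":0,"rx":0,"ry":0,"rz":0},{"dx":0,"dy":-0.4,"dz":0,"rx":0,"ry":0,"rz":0},{"dx":0,"dy":0,"dz":0,"rx":0,"ry":0,"rz":0},{"dx":0,"dy":0,"dz":0,"rx":0,"ry":0,"rz":0}]'
python3 - <<'E'
from h import *
W=grab_frame("wrist"); print(capw(W)); t=grab_frame("top"); print(red(t)); s=grab_frame("scene"); print(red(s))
H=dict(tin=0,jar=0,hammer_grip=.012)
for n,z in H.items():
    for c,f in(("top",t),("scene",s)):
        d=spotter.landmark_of(c,n)[:1]; print(n,c,[p2w(f,x["point"],z)[:2].round(3) for x in d])
a=cv2.resize(s["color"][165:265,225:385],(480,300),interpolation=2); b=cv2.resize(W["color"],(480,300)); cv2.imwrite("pics/m7.png",np.vstack([a,b]))
E
```

```text
eef_pos: [0.5321, 0.0514, 0.0457]
contact_force: [-0.9, -0.3, 9.8]
clock: 14.6
eef_pos: [0.5321, 0.0514, 0.0456]
contact_force: [-1.2, -0.9, 10.5]
clock: 15.52
eef_pos: [0.5313, -0.0926, 0.1389]
tool_rot: [0.0, 0.707, 0.707, -0.0]
contact_force: [-0.2, 1.2, 0.1]
finger_gap: 0.001
(np.int32(711), array([0.5316, 0.0515]))
[(np.int32(85), array([349.7, 220.9]), array([0.5315, 0.052 ]))]
[(np.int32(45), array([298. , 199.9]), array([0.5318, 0.051 ])), (np.int32(24), array([283.8, 216.7]), array([ 0.603 , -0.0027]))]
tin top [array([ 0.664, -0.041])]
tin scene [array([ 0.657, -0.041])]
jar top [array([ 0.657, -0.118])]
jar scene [array([ 0.662, -0.119])]
hammer_grip top [array([0.572, 0.405])]
hammer_grip scene [array([0.577, 0.393])]
```

View pics/m7.png

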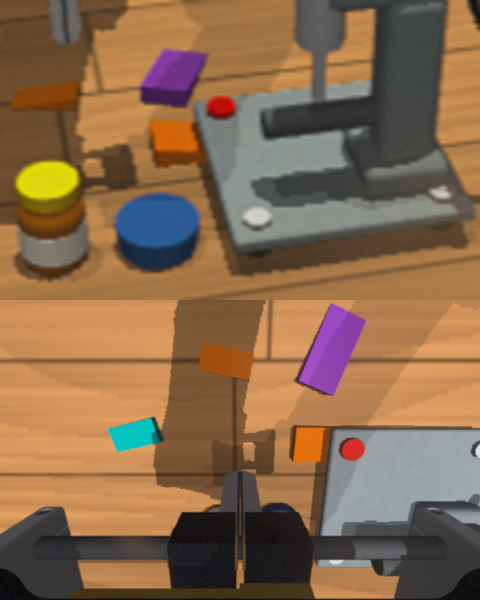

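The wedge is still under the red foot (its thick end shows at (308,443) in the wrist half). The machine stands level, the other things have not moved, and the robot is clear. Handing in.

```bash
python3 -c "
from station import order; print(order.hand_in())"
```

```text
the job is handed in; nothing more can be done
None
```

The wedge is under the red foot, the press test is done and the job is handed in. No verdict came back.

- **Wedge:** I picked the larger of the two orange wedges and pushed it in thin end first, turning it about 10° on the way. I stopped when the push reached about 7–9 N. The fingers stopped about 3–4 mm before where I had expected from the foot's measured position. I went by the force, and the cap's measured position didn't change during the final push.
- **Press test:** I pressed the red cap straight down with closed fingers at about 10 N for more than 0.9 s. It gave only about 0.3 mm, so the machine no longer rocks. While finding contact, the force briefly reached about 20 N, with 7 N sideways. I eased that off before the hold.
- **Last checks:** The top camera puts the cap within 0.5 mm of where it started, and the machine looks level in the pictures. The wedge is still in place. The jar, tin and hammer are where they were, within the roughly 1 cm accuracy of the measurements. The arm is clear of everything, and the clock read about 16 s.

I couldn't see the contact between wedge and foot under the plate. The camera fits of the wedge's position also failed once it was mostly hidden there, so snugness rests on the push force and the firm press.

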